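# Walk the butcher block round and home against the tiled ledge

## Robot

A 6-joint arm with a two-finger parallel gripper is mounted at the origin on the work surface. World frame = base frame: x ahead of the robot, y to its left, z up, the work surface at z = 0. Lengths are in mm, angles in rad, forces in N, time in s.
With the tool pointing down it reaches from about 350 to 775 mm from the base axis. Payload 7.3 kg.
Tool frame: the origin (TCP) lies at the very end of the fingers, on their centre line; the grasp point (between the pads) lies 19 mm behind it; z points along the fingers, y is the line along which they close (so a half turn about z gives the same grasp; the last joint's range is limited). The gripper opens to 92 mm and grips with 3 to 60 N. Pads are 19 mm wide; open, the fingers measure 130 mm over their backs; the gripper's body (75 mm by 190 mm) begins 47 mm behind the grasp point.
Start: joints at [-1.446, 0.342, 1.524, -0, 1.275, -0.146], TCP at [140.461, -505.881, 226.741] pointing down, gripper open.
Joint ranges: [-2.53, 2.53], [-0.77, 2.02], [0.04, 2.7], [-1, 4.14], [0.28, 2.66], [-3.11, 3.11]. Speed limits (rad/s): [2.57, 2.57, 3.14, 3.14, 3.14, 3.14].

## Interface

Orientations are given as [roll, pitch, yaw] about the fixed x, y, z axes, in that order (R = Rz(yaw) Ry(pitch) Rx(roll)).
In Python, from plant import bot gives the robot as it stands.
- The arm moves only by the tool jog_arm, never from a script. Its argument "targets" is a list of rows, each an object with "xyz": the shift along the tool's x, y, z as a fraction of full scale, a list of three; "spin": the turn about the tool's z as a fraction of full scale. In form: [{"xyz": [x, y, z], "spin": spin}, ...]. A call has exactly 10 rows; each row shifts and turns the commanded pose from where the row before left it, along the tool's axes as they then stand; what a row does not reach is not made up. Full scale, the value 1, is 80 mm for a shift and 0.1 rad for a turn. A row lasts 1/8 s, in which the tool goes at most 62.5 mm and 10.7 degrees, less where a joint would pass 70% of its speed; a pose out of reach is approached as far as the arm can. A call with a number of a shift or a turn outside -1 to 1 is refused whole. A call with a gripper value outside its range is refused whole. "gripper" is the opening in per cent of the stroke, from 0 (shut) to 100 (fully open), set as the call begins (left out, the last holds). The fingers move at their own pace and stop on an object; the grip force is fixed at half the most. Time passes only in rows, so rows that do not move let the fingers close, or fill a call up. It gives the time, the measured TCP pose, the force, the opening and the grip force at its end, in the units of the state.
- bot.get_obs(): the state, without advancing time (a new reading comes with each control period).
- bot.capture(name): name is "side" or "top"; returns the picture (420x560x3 uint8, blue, green, red); there is no depth.
- bot.get_calibration(name): a dict with "vfov" (degrees; the focal length in pixels is half the picture's height over the tangent of half this angle, whatever the lens; pixels are square), "cx", "cy" (the principal point, pixels), "k1" (the pictures are not rectified: a ray, as slopes to the right and down, at radius r is drawn at 1 + k1 r^2 times it, then the intrinsics apply), "eye" and "rotation" of the camera in the world. Camera axes: x right, y down, z forward; pixel columns grow to the right and rows downward; lengths in mm; the calibration is good to about 2 mm. A picture is of the moment at which its call begins. get_calibration takes no time and is no camera call.
- bot.close_job(): hands the job in; it is judged then, once.
The state is a dict: "time": time; "joint_positions": joint angles; "dq": joint speeds; "tau": joint torques, N m; "tool_pos": TCP position; "tcp_rot": TCP orientation; "contact_force": force on the tool from outside, world axes, zero at the start; "moment": the same for the moment, N m; "grip_width": finger opening in mm; "finger_force": force on a finger pad.
Only numpy, scipy, OpenCV 4.12 (cv2) and the standard library are available. Lean on these libraries where they do the work, as an engineer would, in place of code of your own. Each camera call takes 0.05 s, during which the arm holds its last target. There are 200 camera calls.

## Task

The heavy butcher block has been left askew on the worktop. Without gripping or lifting it, walk it round with the fingers alone, pushing at one corner and then another, until a long side faces the tiled ledge; have it nearly square before any part of it touches the tiles, then push it home so that this long side lies flat against the ledge, in the gap between the nut jar and the lunch box. Leave the jar, the lunch box and the mug where they stand, and finish with the hand clear.

Things in the scene. Friction and masses are not known exactly. Their poses are not given: they have to be found in the camera images.
- ledge: Fixed low ledge along the back of the worktop, faced with cream tiles: 60 mm high, 120 mm deep, 1500 mm long; small pots stand on its top. Origin: at the foot (worktop height) of the middle of its front face, the face towards the robot. Its x axis points level into the ledge, square to the front face (roughly away from the robot), y runs along the face, z up.
- block_centre (a point): Middle (half-way up, 30 mm above the worktop) of the butcher block: solid maple with a checkered end-grain top and a dark groove round it, 240 mm long (its x axis), 160 mm wide (its y axis), 60 mm high (z up), about 1.6 kg, the same turned end for end; too wide to grip. It stands flat and loose on the marble and slides with a push of roughly 6 to 14 N; pushed near one end of a long side it turns about a point some 50 mm beyond its middle, towards the other end.
- nut_jar: Bystander: brown jar of nuts with a steel lid, 72 mm across, 92 mm high, upright and loose near the ledge on one side of the gap. Origin: centre of its underside.
- lunch_box: Bystander: clear square lunch box with a blue lid, 120 x 120 mm over its clips, 68 mm high, loose, near the ledge on the other side of the gap. Origin: centre of its underside. It and the jar may have changed sides.
- mug: Bystander: blue mug, 80 mm across plus its handle (at its +y side), 85 mm high, loose on the worktop, nearer the robot than the jar and lunch box and to one side of the block. Origin: centre of its underside.

How it is judged (in metres and radians):
At the end, for the whole second after the job is handed in: The block rests flat on the worktop with a long side against the ledge: parallel to it within 0.03 rad and its middle no more than 85 mm from the face (80 mm when touching), within 160 mm of the ledge's middle, between jar and lunch box (angle between the x axis of block_centre and the y axis of ledge, either way round below 0.03 rad and x of block_centre in the frame of ledge between -0.085 and -0.07 m and y of block_centre in the frame of ledge between -0.16 and 0.16 m and height (world z) of block_centre below 0.034 m and angle between block_centre's own z axis and vertical below 0.03 rad and linear speed of butcher_block below 0.01 m/s).
It fails at once if the block is lifted off the worktop or tipped (height (world z) of block_centre above 0.038 m or angle between block_centre's own z axis and vertical above 0.08 rad).
It fails at once if the block touches the tiled ledge while still more than 15 degrees from square (contact force between butcher_block and ledge above 1 N and angle between the x axis of block_centre and the y axis of ledge, either way round above 0.262 rad).
It fails at once if the block is shoved with the arm or the gripper's body instead of the fingers (contact force between the arm and butcher_block above 5 N).
It fails at once if the nut jar, lunch box or mug is moved (15 mm) or tipped (distance of any of nut_jar, lunch_box, mug from where it was at the start of the episode above 0.015 m or angle between any of nut_jar, lunch_box, mug's own z axis and vertical above 0.2 rad).
It also fails if it takes over 64 s, if anything falls off the work surface, if the arm or the gripper's body presses on something with over 40 N, if the wrist force passes 120 N, or if a joint passes its speed limit or range.

## Working session

There is one attempt and no reset: what is moved stays moved. The work goes in short steps, Python scripts to look and compute and a tool call to move; the robot and the scene stay as the last step left them, time stands still between calls to the robot, and variables do not carry over. Pictures are saved under pics/ and viewed, at most 10 in all, crops included, and the job is handed in when it is done.

Besides the shell and the picture viewer there is one more tool, called by a JSON object that holds its "method" and its "body". jog_arm: Moves the arm, as the interface text tells. Shift numbers are shares of 80 mm and turn numbers shares of 0.1 rad, none past 1 either way. Its arguments: {"type":"object","properties":{"targets":{"type":"array","items":{"type":"object","properties":{"xyz":{"type":"array","items":{"type":"number"}},"spin":{"type":"number"}}}},"gripper":{"type":"number"}},"required":["targets"]}

```bash
ls; mkdir -p pics; cat > h.py <<'E'
import numpy as np, cv2
from plant import bot
def cal(n):
    c=bot.get_calibration(n); f=210/np.tan(np.radians(c["vfov"])/2); return c,f
def pix2w(n,uv,z):
    c,f=cal(n); out=[]
    R=np.array(c["rotation"]);e=np.array(c["eye"],float)
    for u,v in uv:
        d=np.array([(u-c["cx"])/f,(v-c["cy"])/f]);s=d.copy()
        for _ in range(30): s=d/(1+c["k1"]*(s@s))
        r=R@np.array([s[0],s[1],1]); out.append(e+r*(z-e[2])/r[2])
    return np.array(out)
E
python3 - <<'E'
from h import *
for n in("top","side"):
    im=bot.capture(n); cv2.imwrite(f"pics/{n}0.png",im); print(n,bot.get_calibration(n))
print(bot.get_obs())
E
```

```text
pics
top {'vfov': 55.446258598867885, 'cx': 279.1746542509079, 'cy': 210.08899561566506, 'k1': -0.10907068620108203, 'eye': array([ 495.74580031,   20.8631548 , 1047.8257141 ]), 'rotation': array([-3.00210349,  0.02056336, -1.55985761])}
side {'vfov': 54.4897933204342, 'cx': 279.2906752960586, 'cy': 207.73232082610346, 'k1': -0.052760904816092684, 'eye': array([1246.97940973,  703.54958506,  659.31397234]), 'rotation': array([-2.17253241,  0.01270071,  2.40584694])}
{'time': 0.1, 'joint_positions': array([-1.44600273e+00,  3.42642932e-01,  1.52492521e+00, -1.60397250e-05,
        1.27539511e+00, -1.45985948e-01]), 'dq': array([ 1.97610908e-03, -2.27450311e-03, -6.58081518e-04, -1.67940314e-04,
       -7.19282291e-05,  1.35743053e-03]), 'tau': array([ 9.41384315e-04, -4.32006526e+01, -2.44694352e+01,  7.19039887e-02,
        5.26313356e-02, -4.78248592e-05]), 'tool_pos': array([ 140.40635309, -505.49834229,  226.11841051]), 'tcp_rot': array([-3.14023440e+00, -1.84203222e-04,  2.70784099e-01]), 'contact_force': array([ 0.30777379, -0.10910019, -0.2749528 ]), 'moment': array([-0.05502157,  0.0165222 ,  0.0346737 ]), 'finger_force': 0.0, 'grip_width': 92.09500613419249}
```

```bash
sed -i 's/R=np.array(c\["rotation"\])/R=Ro.from_euler("xyz",c["rotation"]).as_matrix()/; 1a from scipy.spatial.transform import Rotation as Ro' h.py; sed -n 6,10p h.py; python3 -c "
import cv2
im=cv2.imread('pics/top0.png');cv2.imwrite('pics/top0b.png',cv2.resize(im,(800,600),interpolation=cv2.INTER_CUBIC))"
```

```text
def pix2w(n,uv,z):
    c,f=cal(n); out=[]
    R=Ro.from_euler("xyz",c["rotation"]).as_matrix();e=np.array(c["eye"],float)
    for u,v in uv:
        d=np.array([(u-c["cx"])/f,(v-c["cy"])/f]);s=d.copy()
```

View pics/top0b.png

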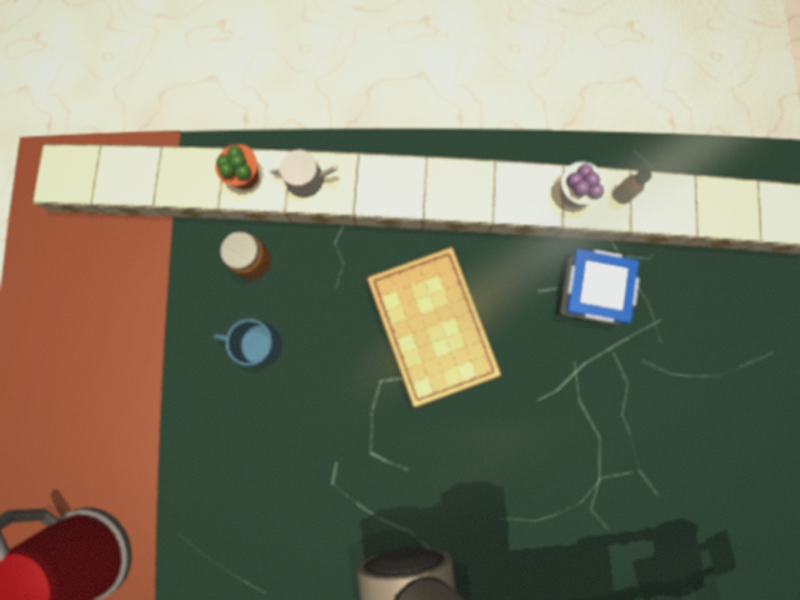

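View pics/side0.png

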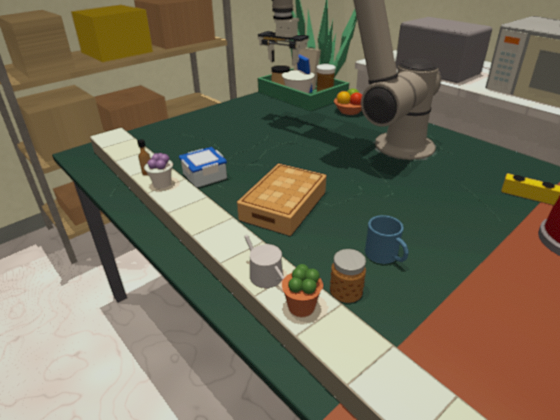

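The top view (shown at 800x600) has the block's top corners at about (368,279), (452,249), (500,375) and (416,405). The jar lid is at (241,252), the mug at (250,343) and the box lid at (605,286). The ledge front edge runs from (170,212) to (700,238).

```bash
cat >> h.py <<'E'
def block(name=None):
    "corner fit of the block top from the top camera by colour"
    im=bot.capture("top")
    if name: cv2.imwrite(name,im)
    h=cv2.cvtColor(im,cv2.COLOR_BGR2HSV)
    m=cv2.inRange(h,(8,60,110),(32,255,255)); m[:175]&=0 if False else 255
    m=cv2.morphologyEx(m,cv2.MORPH_CLOSE,np.ones((5,5)))
    return im,m
E
python3 - <<'E'
from h import *
s=0.7
def p(l,z): return pix2w("top",np.array(l)*s,z).round(0)[:,:2].tolist()
c=np.array(p([(368,279),(452,249),(500,375),(416,405)],60)); print("block",c.tolist(),c.mean(0),[np.linalg.norm(c[i]-c[i-1]).round() for i in range(4)])
d=c[2]-c[1]; print("long axis deg",np.degrees(np.arctan2(d[1],d[0])))
print("jar",p([(241,252)],92),"mug",p([(250,343)],85),"box",p([(605,286)],68), "boxcorners",p([(580,250),(639,257),(634,322),(565,316)],68))
print("handle",p([(216,338)],50))
im=bot.capture("top");g=cv2.cvtColor(im,cv2.COLOR_BGR2GRAY).astype(int)
# ledge front top edge & base
for u in (140,200,250,300,340,380,460,500):
    print(u,g[135:185,u].tolist()) if u in(250,340) else None
im,m=block();n,l,st,ce=cv2.connectedComponentsWithStats(m)
for i in range(1,n):
    if st[i,4]>500: print(st[i],cv2.minAreaRect(np.argwhere(l==i)[:,::-1].astype(np.float32)))
E
```

```text
block [[671.0, 97.0], [726.0, -50.0], [506.0, -133.0], [453.0, 11.0]] [589.   -18.75] [np.float64(234.0), np.float64(157.0), np.float64(235.0), np.float64(153.0)]
long axis deg -159.32987672406645
jar [[712.0, 317.0]] mug [[555.0, 296.0]] box [[661.0, -319.0]] boxcorners [[725.0, -276.0], [714.0, -383.0], [598.0, -368.0], [608.0, -246.0]]
handle [[565.0, 368.0]]
250 [223, 225, 224, 225, 227, 227, 228, 228, 230, 231, 232, 231, 232, 231, 225, 203, 168, 131, 106, 97, 97, 91, 78, 64, 57, 57, 63, 65, 67, 66, 65, 65, 67, 63, 67, 67, 68, 65, 65, 65, 65, 64, 66, 67, 66, 65, 66, 66, 66, 66]
340 [230, 231, 232, 231, 232, 231, 232, 231, 231, 231, 232, 232, 231, 232, 232, 232, 232, 232, 230, 221, 189, 152, 121, 101, 96, 96, 92, 83, 63, 58, 63, 66, 66, 66, 67, 64, 68, 69, 69, 70, 71, 72, 72, 72, 74, 74, 74, 76, 76, 78]
[    0    91   154   329 27596] ((63.533203125, 250.08079528808594), (146.03025817871094, 332.9873962402344), 8.615649223327637)
[150 100  34  36 529] ((166.0500030517578, 118.14999389648438), (35.733734130859375, 30.990318298339844), 71.56504821777344)
[ 257  173   94  112 6431] ((303.0342712402344, 228.3207550048828), (97.8309097290039, 66.62892150878906), 69.86369323730469)
```

```bash
cat >> h.py <<'E'
def pose(name=None,lo=150):
    "block centre (mm) and long axis angle (deg, 0..180) by matching the top face outline"
    im,m=block(name); n,l,st,ce=cv2.connectedComponentsWithStats(m[:, 160:])
    i=1+np.argmax(st[1:,4]); k=(l==i).astype(np.uint8); 
    ct=max(cv2.findContours(k,0,1)[0],key=cv2.contourArea)
    r=cv2.minAreaRect(ct+np.array([160,0])); c=pix2w("top",cv2.boxPoints(r),60)[:,:2]
    e=[c[1]-c[0]+c[2]-c[3],c[2]-c[1]+c[3]-c[0]]; L=[np.linalg.norm(x)/2 for x in e]
    d=e[int(L[1]>L[0])]; return c.mean(0).round(1),round(np.degrees(np.arctan2(d[1],d[0]))%180,2),np.round(L),c.round(0).tolist()
E
python3 - <<'E'
from h import *
print(pose())
im=bot.capture("top");g=cv2.cvtColor(im,cv2.COLOR_BGR2GRAY).astype(float)
T=[];B=[]
for u in range(230,480,10):
    col=g[120:190,u]; t=np.argmin(np.diff(col)[:60]); 
    a=np.argmax(col<165); v=120+a-(165-col[a])/(col[a-1]-col[a]); T.append((u,v))
    b=a+np.argmax(col[a:]<80); v=120+b-(80-col[b])/(col[b-1]-col[b]); B.append((u,v))
for P,z in((T,60),(B,0)):
    w=pix2w("top",P,z)[:,:2]; q=np.polyfit(w[:,1],w[:,0],1)
    for _ in range(3):
        r=abs(w[:,0]-np.polyval(q,w[:,1])); q=np.polyfit(w[r<3,1],w[r<3,0],1)
    print(z,q,(r<3).sum(),len(r))
print("left end",pix2w("top",np.array([(35,205),(42,145)])*.7,60), "side ends",pix2w("side",[(93,135),(130,129)],60))
E
```

```text
(array([590.9, -16.7]), np.float64(20.36), array([165., 244.]), [[675.0, 104.0], [735.0, -53.0], [505.0, -135.0], [448.0, 17.0]])
60 [-1.49882652e-01  7.93953157e+02] 2 25
0 [  4.02593351 392.48913395] 1 25
left end [[812.97220337 743.1303828   60.        ]
 [935.55977961 745.41764941  60.        ]] side ends [[ 846.31496965 -755.48692123   60.        ]
 [ 724.14076935 -708.68567663   60.        ]]<stdin>:12: RankWarning: Polyfit may be poorly conditioned
<stdin>:12: RankWarning: Polyfit may be poorly conditioned
<stdin>:12: RankWarning: Polyfit may be poorly conditioned
```

```bash
python3 - <<'E'
from h import *
im=bot.capture("top");g=cv2.GaussianBlur(cv2.cvtColor(im,cv2.COLOR_BGR2GRAY),(3,3),0).astype(float)
T=[];B=[]
for u in list(range(130,160,8))+list(range(236,390,8))+list(range(460,540,10)):
    v0=int(146+ (u-200)*.05)
    col=g[:,u]; a=v0-8+np.argmax(-np.diff(col[v0-8:v0+14])); T.append((u,a+.5))
    b=a+4+np.argmax(-np.diff(col[a+4:a+12])); B.append((u,b+.5))
for P,z in((T,60),(B,0)):
    w=pix2w("top",P,z)[:,:2]; vx,vy,x0,y0=cv2.fitLine(w.astype(np.float32),cv2.DIST_HUBER,0,.01,.01).ravel()
    r=(w[:,0]-x0)-(w[:,1]-y0)*vx/vy
    print(z,"x at y=0",x0-y0*vx/vy,"slope",vx/vy,"deg",np.degrees(np.arctan2(vy,vx))%180,r.round(0).tolist())
E
```

```text
60 x at y=0 780.54816 slope 0.049691465 deg 87.15523 [0.0, 4.0, -1.0, 3.0, -1.0, 3.0, -1.0, 0.0, -2.0, -0.0, 1.0, -1.0, 0.0, -1.0, 0.0, -1.0, -0.0, 1.0, -0.0, 1.0, -1.0, 1.0, -1.0, 1.0, -0.0, -1.0, 1.0, 0.0, -1.0, 1.0, 1.0, 0.0]
0 x at y=0 780.3638 slope 0.050574396 deg 87.10476 [0.0, 10.0, 2.0, 0.0, -0.0, -2.0, -0.0, 1.0, -1.0, 0.0, -1.0, -0.0, 1.0, -0.0, -2.0, -1.0, 1.0, -1.0, 0.0, -1.0, 0.0, -1.0, 0.0, 2.0, -2.0, -0.0, -1.0, 1.0, 6.0, -1.0, 2.0, 1.0]
```

{"method": "jog_arm", "body": {"targets": [{"xyz": [0.6, 0, 0], "spin": 0.8}, {"xyz": [0.6, 0, 0], "spin": 0.8}, {"xyz": [0.6, 0, 0], "spin": 0.8}, {"xyz": [0.6, 0, 0], "spin": 0.8}, {"xyz": [0.2, -0.7, 0], "spin": 0}, {"xyz": [0.2, -0.7, 0], "spin": 0}, {"xyz": [0.2, -0.7, 0], "spin": 0}, {"xyz": [0.2, -0.7, 0], "spin": 0}, {"xyz": [0.2, -0.7, 0], "spin": 0}, {"xyz": [0.2, -0.7, 0], "spin": 0}], "gripper": 0}}

```text
time: 1.6
tool_pos: [442.3, -144.5, 226.9]
tcp_rot: [3.141, -0.001, -0.049]
contact_force: [0.8, -0.7, 0.9]
grip_width: 0.6
finger_force: 0.0
```

{"method": "jog_arm", "body": {"targets": [{"xyz": [0, -0.64, 0], "spin": 0}, {"xyz": [0, -0.64, 0], "spin": 0}, {"xyz": [0, -0.64, 0], "spin": 0}, {"xyz": [0, -0.64, 0], "spin": 0}, {"xyz": [0, 0, 0.65], "spin": 0}, {"xyz": [0, 0, 0.65], "spin": 0}, {"xyz": [0, 0, 0.65], "spin": 0}, {"xyz": [0, 0, 0.65], "spin": 0}, {"xyz": [0, 0, 0.05], "spin": 0}, {"xyz": [0, 0, 0], "spin": 0}]}}

```text
time: 2.85
tool_pos: [452.8, 58.2, 15.7]
tcp_rot: [3.142, -0.001, -0.049]
contact_force: [1.1, -0.2, 0.9]
grip_width: 0.5
finger_force: 0.0
```

{"method": "jog_arm", "body": {"targets": [{"xyz": [0.02, 0.11, 0], "spin": 0}, {"xyz": [0.02, 0.11, 0], "spin": 0}, {"xyz": [0.02, 0.11, 0], "spin": 0}, {"xyz": [0.02, 0.11, 0], "spin": 0}, {"xyz": [0.02, 0.11, 0], "spin": 0}, {"xyz": [0.02, 0.11, 0], "spin": 0}, {"xyz": [0.02, 0.11, 0], "spin": 0}, {"xyz": [0.02, 0.11, 0], "spin": 0}, {"xyz": [0.02, 0.11, 0], "spin": 0}, {"xyz": [0, 0, 0], "spin": 0}]}}

```text
time: 4.1
tool_pos: [461.8, -21.9, 15.7]
tcp_rot: [-3.141, 0.001, -0.05]
contact_force: [-3.1, 3.0, 3.8]
grip_width: 0.5
finger_force: 2.4
```

```bash
python3 - <<'E'
from h import *
print(pose("pics/t1.png")); o=bot.get_obs(); print(o["tool_pos"],o["contact_force"])
E
```

```text
(array([564.4, -44.5]), np.float64(10.12), array([256., 365.]), [[720.0, 116.0], [768.0, -141.0], [407.0, -200.0], [362.0, 47.0]])
[461.79793844 -21.8688984   15.70647182] [-3.81178775  3.05654195  4.35480914]
```

View pics/t1.png

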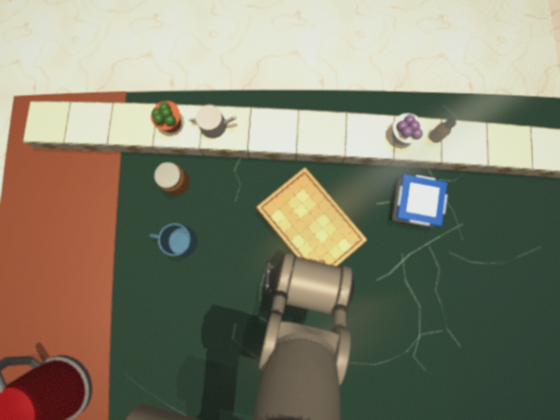

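The block has turned. Its visible top corners are at (305,169), (257,208) and (366,240), with the fourth hidden under the wrist.

```bash
cat >> h.py <<'E'
def corners3(left,far,right):
    "top-face corners from pixels: far-left, far-right end of..., gives centre from the long side's two ends plus width"
    w=pix2w("top",[left,far,right],60)[:,:2]; return w
E
python3 - <<'E'
from h import *
w=corners3((257,208),(305,169),(366,240)); d=w[2]-w[1]; print(w.round(),"centre",(w[0]+w[2])/2,"ang",np.degrees(np.arctan2(d[1],d[0]))%180,np.linalg.norm(d),np.linalg.norm(w[1]-w[0]))
im=cv2.imread("pics/t1.png");h=cv2.cvtColor(im,cv2.COLOR_BGR2HSV)
print(h[290,310],h[380,300],h[185,300],h[230,355],h[215,300],h[250,345])
E
```

```text
[[ 639.   98.]
 [ 740.  -22.]
 [ 561. -173.]] centre [600.15539152 -37.3604611 ] ang 40.27196618379452 234.15736720218243 156.63515112654582
[ 19  64 199] [ 19  65 110] [ 19 128 227] [ 20 118 206] [ 30  80 229] [ 30  83 225]
```

{"method": "jog_arm", "body": {"targets": [{"xyz": [0.03, 0.115, 0], "spin": 0}, {"xyz": [0.04, 0.11, 0], "spin": 0}, {"xyz": [0.04, 0.11, 0], "spin": 0}, {"xyz": [0.05, 0.1, 0], "spin": 0}, {"xyz": [0.05, 0.1, 0], "spin": 0}, {"xyz": [0.06, 0.095, 0], "spin": 0}, {"xyz": [0.07, 0.09, 0], "spin": 0}, {"xyz": [0.07, 0.08, 0], "spin": 0}, {"xyz": [0.08, 0.075, 0], "spin": 0}, {"xyz": [0, 0, 0], "spin": 0}]}}

```text
time: 5.4
tool_pos: [496.3, -93.9, 15.2]
tcp_rot: [-3.141, 0.004, -0.05]
contact_force: [-6.6, 0.4, 3.6]
grip_width: 0.4
finger_force: 3.3
```

```bash
cat >> h.py <<'E'
def grab(name,box=None):
    im=bot.capture("top")
    if box: x,y,w,h=box; im=cv2.resize(im[y:y+h,x:x+w],None,fx=2,fy=2,interpolation=cv2.INTER_CUBIC)
    cv2.imwrite(name,im); o=bot.get_obs(); print(o["tool_pos"].round(1),o["contact_force"].round(1))
E
python3 - <<'E'
from h import *
grab("pics/t2.png",(140,90,340,240))
E
```

```text
[496.3 -93.9  15.2] [-7.7  0.3  3.7]
```

View pics/t2.png

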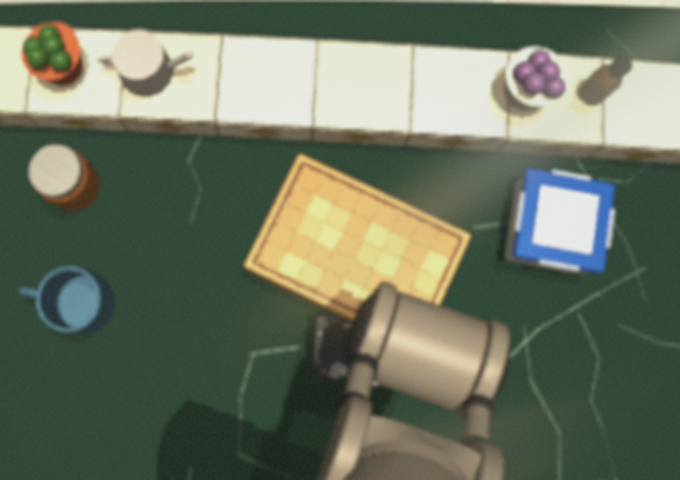

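The crop (2x, offset 140,90) shows the block's far-left corner at (301,155), the far-right one at (470,236) and the near-left one at (246,266).

```bash
python3 - <<'E'
from h import *
f=lambda p:(p[0]/2+140,p[1]/2+90)
w=corners3(f((246,266)),f((301,155)),f((470,236))); d=w[1]-w[2]; print(w.round(),"centre",(w[0]+w[2])/2,"ang",np.degrees(np.arctan2(d[1],d[0]))%180,np.linalg.norm(d),np.linalg.norm(w[1]-w[0]))
E
```

```text
[[ 601.   83.]
 [ 744.   15.]
 [ 641. -197.]] centre [621.45845207 -57.22956636] ang 64.30446830958967 235.49799948408673 157.2759380310598
```

{"method": "jog_arm", "body": {"targets": [{"xyz": [0.065, 0.08, 0], "spin": 0}, {"xyz": [0.07, 0.075, 0], "spin": 0}, {"xyz": [0.075, 0.07, 0], "spin": 0}, {"xyz": [0.08, 0.07, 0], "spin": 0}, {"xyz": [0.085, 0.065, 0], "spin": 0}, {"xyz": [0.09, 0.06, 0], "spin": 0}, {"xyz": [0.095, 0.055, 0], "spin": 0}, {"xyz": [0.1, 0.055, 0], "spin": 0}, {"xyz": [-0.3, 0, 0], "spin": 0}, {"xyz": [-0.6, 0, 0], "spin": 0}]}}

```text
time: 6.7
tool_pos: [477.9, -136.1, 15.5]
tcp_rot: [3.14, -0.004, -0.049]
contact_force: [-0.6, -0.9, -1.1]
grip_width: 0.1
finger_force: 0.0
```

```bash
python3 - <<'E'
from h import *
grab("pics/t3.png",(140,90,340,240))
E
```

```text
[ 468.7 -133.3   14.1] [-6.4  3.2 -0.6]
```

View pics/t3.png

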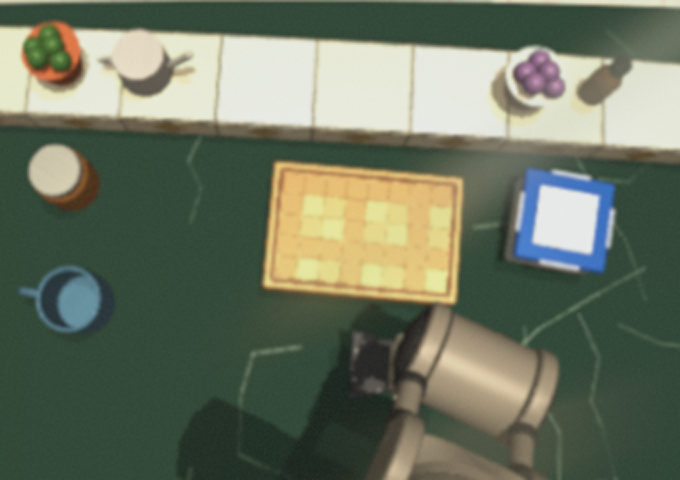

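The block is almost square now, with crop corners at (275,162), (462,179), (456,302) and (264,288). I'll measure it before opening the fingers for the flat push.

```bash
cat >> h.py <<'E'
def pose2():
    im=bot.capture("top"); h=cv2.cvtColor(im,cv2.COLOR_BGR2HSV); m=cv2.inRange(h,(8,75,150),(36,255,255)); m[:,:200]=0; m[:158]=0
    n,l,st,ce=cv2.connectedComponentsWithStats(m); k=(l==1+np.argmax(st[1:,4])).astype(np.uint8)
    k=cv2.morphologyEx(k,cv2.MORPH_CLOSE,np.ones((7,7)))
    ct=max(cv2.findContours(k,0,1)[0],key=cv2.contourArea)[:,0].astype(float)
    r=cv2.minAreaRect(pix2w("top",ct,60)[:,:2].astype(np.float32)); return r
E
python3 - <<'E'
from h import *
f=lambda p:(p[0]/2+140,p[1]/2+90)
w=pix2w("top",[f(p) for p in((275,162),(462,179),(456,302),(264,288))],60)[:,:2]
for a,b in((0,1),(3,2)):
    d=w[a]-w[b]; print("ang",np.degrees(np.arctan2(d[1],d[0])),np.linalg.norm(d))
print(w.round(),w.mean(0)); print(pose2()); print(bot.get_obs()["tool_pos"])
E
```

```text
ang 85.16033874796287 237.53789282496516
ang 86.27749445076921 238.23873117042007
[[ 734.   48.]
 [ 714. -189.]
 [ 559. -178.]
 [ 574.   60.]] [645.37476002 -64.67809309]
((646.6830444335938, -63.794456481933594), (241.03236389160156, 161.17547607421875), 85.35167694091797)
[ 471.67905256 -133.98538177   14.63673089]
```

{"method": "jog_arm", "body": {"targets": [{"xyz": [-0.05, -0.5, 0], "spin": 0}, {"xyz": [0, -0.49, 0], "spin": 0}, {"xyz": [0, 0, 0], "spin": 0}, {"xyz": [0, 0, 0], "spin": 0}, {"xyz": [0, 0, 0], "spin": 0}, {"xyz": [0, 0, 0], "spin": 0}, {"xyz": [0.24, 0, 0], "spin": 0}, {"xyz": [0.24, 0, 0], "spin": 0}, {"xyz": [0.24, 0, 0], "spin": 0}, {"xyz": [0.2, 0, 0], "spin": 0}], "gripper": 100}}

```text
time: 8.05
tool_pos: [551.0, -59.8, 14.6]
tcp_rot: [3.141, -0.0, -0.05]
contact_force: [-0.1, 0.6, 0.1]
grip_width: 90.8
finger_force: 0.0
```

{"method": "jog_arm", "body": {"targets": [{"xyz": [0.06, 0, 0], "spin": 0}, {"xyz": [0.06, 0, 0], "spin": 0}, {"xyz": [0.06, 0, 0], "spin": 0}, {"xyz": [0.06, 0, 0], "spin": 0}, {"xyz": [0.06, 0, 0], "spin": 0}, {"xyz": [0.06, 0, 0], "spin": 0}, {"xyz": [0.06, 0, 0], "spin": 0}, {"xyz": [0.06, 0, 0], "spin": 0}, {"xyz": [0.06, 0, 0], "spin": 0}, {"xyz": [0.06, 0, 0], "spin": 0}]}}

```text
time: 9.3
tool_pos: [593.2, -61.2, 14.1]
tcp_rot: [-3.141, 0.011, -0.049]
contact_force: [-16.0, 0.7, 9.2]
grip_width: 91.5
finger_force: 8.1
```

```bash
python3 - <<'E'
from h import *
print(pose2()); grab("pics/t4.png",(140,90,340,240))
E
```

```text
((688.14599609375, -61.96918487548828), (241.89810180664062, 158.7027587890625), 88.59567260742188)
[594.3 -61.3  14. ] [-12.7   0.8   7.3]
```

{"method": "jog_arm", "body": {"targets": [{"xyz": [0.03, 0, 0], "spin": 0}, {"xyz": [0.03, 0, 0], "spin": 0}, {"xyz": [0.03, 0, 0], "spin": 0}, {"xyz": [0.03, 0, 0], "spin": 0}, {"xyz": [0.03, 0, 0], "spin": 0}, {"xyz": [0.03, 0, 0], "spin": 0}, {"xyz": [0.02, 0, 0], "spin": 0}, {"xyz": [0.02, 0, 0], "spin": 0}, {"xyz": [0, 0, 0], "spin": 0}, {"xyz": [0, 0, 0], "spin": 0}]}}

```text
time: 10.65
tool_pos: [603.5, -61.5, 14.2]
tcp_rot: [-3.14, 0.027, -0.049]
contact_force: [-43.0, 1.6, 29.4]
grip_width: 92.1
finger_force: 21.9
```

{"method": "jog_arm", "body": {"targets": [{"xyz": [0.02, 0, 0], "spin": 0}, {"xyz": [0, 0, 0], "spin": 0}, {"xyz": [-0.1, 0, 0], "spin": 0}, {"xyz": [-0.3, 0, 0], "spin": 0}, {"xyz": [-0.5, 0, 0], "spin": 0}, {"xyz": [-0.6, 0, 0], "spin": 0}, {"xyz": [-0.6, 0, 0], "spin": 0}, {"xyz": [0, 0, -0.5], "spin": 0}, {"xyz": [0, 0, -0.5], "spin": 0}, {"xyz": [0, 0, 0], "spin": 0}]}}

```text
time: 11.9
tool_pos: [451.3, -55.0, 97.3]
tcp_rot: [3.14, -0.006, -0.05]
contact_force: [-0.0, -0.1, 0.3]
grip_width: 91.7
finger_force: 0.0
```

```bash
python3 - <<'E'
from h import *
print(pose2()); grab("pics/t5.png",(140,90,340,240))
E
```

```text
((695.8074951171875, -63.451988220214844), (241.3354949951172, 160.36558532714844), 87.24663543701172)
[449.4 -54.3  94.7] [-0.7 -0.7 -0.8]
```

View pics/t5.png

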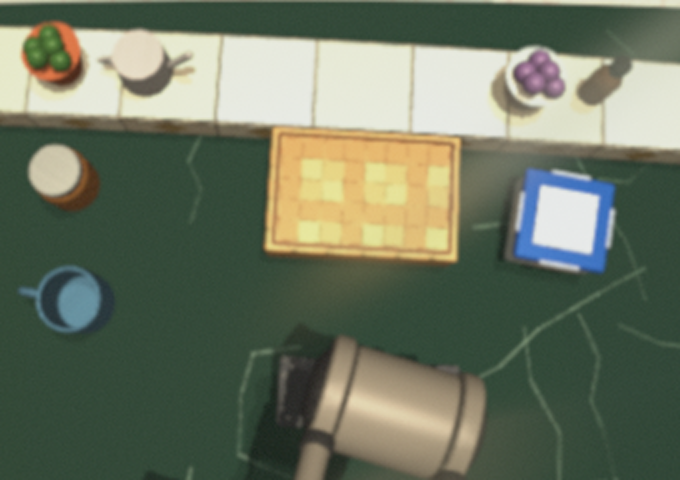

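The block lies flush along the tiles, with its far edge from (272,127) to (461,138) in the crop. It measures 87.2° against the ledge's 87.1°, with its middle about 81 mm from the face. The jar, mug and box are unmoved and the hand is clear.

```bash
python3 -c "
from plant import bot
print(bot.close_job())"
```

```text
the job is handed in; nothing more can be done
None
```

The job is handed in (no verdict came back): by the last top picture the block's long side lies flush against the ledge, within about 0.2° of parallel and between the jar and the lunch box, with all three bystanders where they stood and the hand clear, at about 12 s of the 64 s allowed.

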